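Pin down the piston of a coffee machine's valve block

TASK

Take the service pin with the flat black grip out of the wooden tool rack and use the pin to lever open the hinged steel cover of the sloping valve block, from its upper edge, swinging it well back towards the robot. Then find the hole in the slot below it and push the pin fully home against the stiff piston, until its grip sits flat on the block, and let go. Do not disturb the two other tools in the rack, the mug or the grease jar.

Things in the scene. Friction and masses are not known exactly. Their poses are not given: they have to be found in the camera images.
- pin_grip (a point): Centre of the service pin's grip: flat black plastic, 22 mm (its x) by 14 mm (its y) by 50 mm tall (its z). The steel rod runs straight on below it (-z); the rod's tip is 71 mm below this point. About 50 g. The pin stands upright in one of the rack's three holes, grip resting on the rack's top; the tools in the other holes have a pear-shaped handle and a T-bar.
- pin_tip (a point): The end of the service pin's round rod: 6 mm in diameter, 46 mm long below the grip, tapering over its last 4 mm to a 4 mm wide end. z points from the tip up to the grip; axes as pin_grip.
- rack: Wooden tool rack, 170 mm (its x) by 50 mm (its y) by 50 mm tall, fixed, origin under its centre. Three round 8 mm holes, at x = -55, 0 and 55 mm, each holding one tool.
- slot_mid (a point): Centre of the slot in the valve block's sloping aluminium face, on the face, 100 mm above the table. z is the outward normal of the face, 40 degrees from vertical, leaning towards the robot's side; x runs up the slope, y level along the slot. The face spans x = -30 to 14 mm, y = -43 to 43 mm. The slot is 9 mm wide (x) and 36 mm long (y).
- seat: The valve block itself, origin and axes as slot_mid. The slot's floor, 3 mm below the face, is a dark steel collar with one hole 8 mm wide along y, as wide as the slot, square to the face. The collar is clamped, its hole centred anywhere from y = -12 to 12 mm: not reported, to be seen or felt for. The hole is over 50 mm deep: the whole rod fits, until the grip lies on the face.
- block: The jig that holds the valve block: steel base plate 150 by 124 by 12 mm, fixed, from x = -55 to 95 mm of its origin, which lies on the table 100 mm below slot_mid; two side cheeks stay below the sloping face. In the block's hole, 18 to 24 mm below the face, is a brass piston; it slides down when pushed with about 5 N and stays where it is pushed.
- cover_hinge (a point): Middle of the hinge line of the cover, at x = -28 mm from slot_mid (the lower edge of the face, on the robot's side), 1 mm above the face. Axes as slot_mid; the hinge runs along y.
- cover_edge (a point): Middle of the free upper edge of the cover: a steel plate 50 mm long from the hinge, 42 mm wide (y), 3 mm thick, lying on the face and covering the slot when shut. Its upper edge overhangs the block's face by 8 mm. There the block's rear side runs down square to the face; the space under the overhang and behind it is free, so the rod can be put down just behind the edge, tip 8 mm below it.
- cover (a joint): Opening angle of the cover in rad: 0 shut, flat on the face, to 2.3 swung right over towards the robot. A stiff hinge: it stays where it is left, about 1 N at the edge moves it.
- awl: Tool with a pear-shaped black handle in the rack, upright; 86 mm tall in all; origin at its tip. Leave it.
- hexkey: Tool with a steel T-bar handle in the rack, upright; 76 mm tall in all; origin at its tip. Leave it.
- cup: White mug, 68 mm wide and 65 mm tall, origin under its centre. Leave it.
- grease: Jar of grease, 48 mm wide and 60 mm tall, origin under its centre. Leave it.
There are look-alikes about, which are no part of the job. Leave any blue look-alike of the part that bears pin_grip alone.

How it is judged:
By the outcome, as a careful person would: the job done as asked, in the order asked, and still so for the second after the job is handed in, with the robot touching nothing.
It also fails if it takes over 64 s, if anything falls off the work surface, if the arm or the gripper's body presses on something with over 40 N, if the wrist force passes 120 N, or if a joint passes its speed limit or range.

ROBOT

A 6-joint arm with a two-finger parallel gripper is mounted at the origin on the work surface. World frame = base frame: x ahead of the robot, y to its left, z up, the work surface at z = 0. Lengths are in m, angles in rad, forces in N, time in s.
With the tool pointing down it reaches from about 0.425 to 1.125 m from the base axis. Payload 14.9 kg.
Tool frame: the origin (TCP) lies at the very end of the fingers, on their centre line; the grasp point (between the pads) lies manip.grip_point_offset behind it (manip.grip_point_offset is the distance from the TCP to the grasp point, in m); z points along the fingers, y is the line along which they close (so a half turn about z gives the same grasp; the last joint's range is limited). The gripper opens to 91 mm and grips with 3 to 60 N. Pads are 32 mm wide; open, the fingers measure 118 mm over their backs; the gripper's body (76 mm by 178 mm) begins 60 mm behind the grasp point.
Start: joints at [-1.242, 0.379, 1.734, -0, 1.028, -0.033], TCP at [0.248, -0.655, 0.214] pointing down, gripper open.
Joint ranges: [-2.77, 2.77], [-0.74, 2.19], [0, 2.66], [-1.06, 4.2], [0.31, 2.87], [-3.08, 3.08]. Speed limits (rad/s): [1.89, 1.89, 2.39, 3.14, 3.14, 3.14].

INTERFACE

Orientations are given as a 3x3 rotation matrix whose columns are the frame's x, y, z axes.
In Python, from workcell import status, cams, workorder, manip gives the robot as it stands.
- The arm moves only by the shell command python3 -m pendant 'ROWS'. ROWS is JSON, one flat list of numbers, 5 for each row, row after row: the gripper's target within -1 to 1 (fully open at 1, half-way at 0, shut at -1), then the shift along the tool's x, y, z in cm, then the turn about the tool's z in degrees. A call has 1 to 8 rows; each row is the pose to reach, as a shift and turn from the pose commanded when the call began, along the tool's axes at that moment; what a row does not reach only later rows make up. A row lasts 1/8 s, in which the tool goes at most 62.5 mm and 10.7 degrees, less where a joint would pass 70% of its speed; a pose out of reach is approached as far as the arm can. A call with a gripper value outside its range is refused whole. The fingers move at their own pace and stop on an object; the grip force is fixed at half the most. Time passes only in rows, so rows that repeat a pose let the fingers close. It gives the time, the measured TCP pose, the force, the opening and the grip force at its end, in the units of the state.
- status.sense(): the state, without advancing time (a new reading comes with each control period).
- cams.capture(name): name is "scene" or "top" or "wrist"; returns (picture, depth): 420x560x3 uint8, blue, green, red; 420x560 float32, m along the optical axis (not along the pixel's ray), 0 where there is no reading.
- cams.get_calibration(name): a dict with "K" (3x3 intrinsics, pixels), "position" and "orientation" of the camera in the world. Camera axes: x right, y up, looking along -z (the intrinsics and any distortion apply to the point x, -y, -z); pixel columns grow to the right and rows downward; lengths in m; the calibration is good to about 2 mm. A picture is of the moment at which its call begins: read the wrist's pose just before it. get_calibration takes no time and is no camera call; for the wrist camera it gives the pose at the moment of the call.
- workorder.finish_job(): hands the job in; it is judged then, once.
The state is a dict: "t": time; "joints": joint angles; "joint_vel": joint speeds; "tau": joint torques, N m; "eef_pos": TCP position; "orientation": TCP orientation; "wrist_force": force on the tool from outside, world axes, zero at the start; "wrist_torque": the same for the moment, N m; "opening": finger opening in m; "gripper_force": force on a finger pad.
Only numpy, scipy, OpenCV 4.12 (cv2) and the standard library are available. Lean on these libraries where they do the work, as an engineer would, in place of code of your own. Each camera call takes 0.05 s, during which the arm holds its last target. There are 200 camera calls.

## Working session

There is one attempt and no reset: what is moved stays moved. The work goes in short steps, Python scripts to look and compute and a shell command to move; the robot and the scene stay as the last step left them, time stands still between calls to the robot, and variables do not carry over. Pictures are saved under pics/ and viewed, at most 10 in all, crops included, and the job is handed in when it is done.

```bash
ls; mkdir -p pics; python3 - <<'E'
from workcell import status,cams,manip
import cv2,numpy as np
print(status.sense()); print(manip.grip_point_offset)
for n in("scene","top"):
    p,d=cams.capture(n); cv2.imwrite(f"pics/{n}0.png",p); np.savez(f"/tmp/{n}0.npz",p=p,d=d)
    print(n,cams.get_calibration(n))
E
```

```text
pics
{'t': 0.0, 'joints': array([-1.24226679e+00,  3.79420597e-01,  1.73477819e+00,  8.16764670e-06,
        1.02851009e+00, -3.32974984e-02]), 'joint_vel': array([-0.0003995 , -0.00077741, -0.00058599,  0.00074718,  0.00136116,
       -0.00117067]), 'tau': array([-8.13912866e-04, -7.63736844e+01, -4.34370410e+01,  6.50118990e-02,
        4.24973282e-02, -7.23471203e-05]), 'eef_pos': array([ 0.24765733, -0.65429778,  0.21328113]), 'orientation': array([[ 9.35253146e-01,  3.53979417e-01, -3.53528607e-04],
       [ 3.53979591e-01, -9.35252548e-01,  1.05877985e-03],
       [ 4.41477429e-05, -1.11536910e-03, -9.99999377e-01]]), 'wrist_force': array([-0.14958232, -0.18411634, -0.23899361]), 'wrist_torque': array([-0.00711197,  0.03759686,  0.0137059 ]), 'gripper_force': 0.0, 'opening': 0.090870482914422}
0.0188
scene {'K': array([[430.97196917,   0.        , 280.16678085],
       [  0.        , 430.97196917, 202.88430569],
       [  0.        ,   0.        ,   1.        ]]), 'position': array([ 1.07234677, -0.29954523,  0.54720839]), 'orientation': array([[ 0.56778965, -0.46149365,  0.68164399],
       [ 0.82315783,  0.31317249, -0.4736393 ],
       [ 0.00510938,  0.83002808,  0.5576982 ]])}
top {'K': array([[461.74363093,   0.        , 282.98070121],
       [  0.        , 461.74363093, 209.03195297],
       [  0.        ,   0.        ,   1.        ]]), 'position': array([0.39517743, 0.08314773, 0.97296047]), 'orientation': array([[-0.01808329,  0.9894977 , -0.14341301],
       [-0.9995398 , -0.01439697,  0.02670049],
       [ 0.02435536,  0.14382984,  0.98930268]])}
```

View pics/scene0.png

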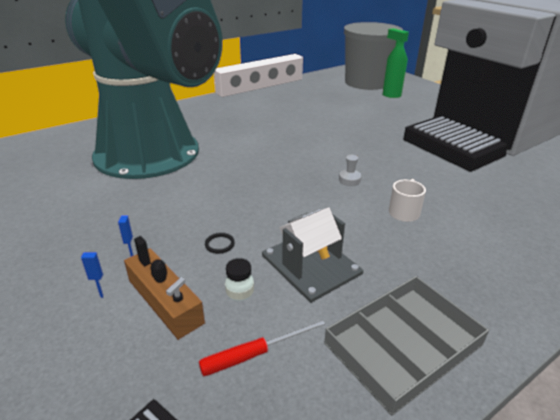

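View pics/top0.png

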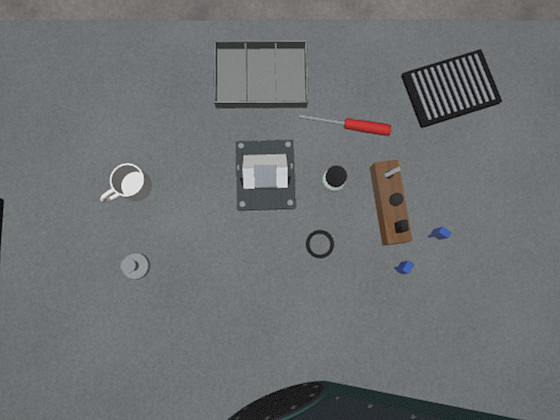

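The top view shows the rack at (391,203), with the black flat grip at its robot end (401,226). The pear handle is at (396,199), the T-bar at (392,172) and blue look-alikes at (442,233) and (405,267). The valve block is at (265,175), the jar at (335,178) and the mug at (127,180). I'll measure these and check the pin in an enlarged crop.

```bash
cat > h.py <<'E'
import numpy as np,cv2
from workcell import status,cams,manip
def ray(c,u,v):
    d=np.array([(u-c["K"][0,2])/c["K"][0,0],-(v-c["K"][1,2])/c["K"][1,1],-1.]);return c["position"],c["orientation"]@d
def plane(c,u,v,z):
    o,d=ray(c,u,v);return o+d*(z-o[2])/d[2]
def cloud(c,dep):
    v,u=np.mgrid[:dep.shape[0],:dep.shape[1]];K=c["K"]
    P=np.stack([(u-K[0,2])/K[0,0]*dep,-(v-K[1,2])/K[1,1]*dep,-dep],-1)
    return P@c["orientation"].T+c["position"]
E
python3 - <<'E'
from h import *
np.set_printoptions(precision=4,suppress=True)
ims=[]
for n,(r0,r1,q0,q1) in {"top":(120,280,220,460),"scene":(200,360,80,320)}.items():
    f=np.load(f"/tmp/{n}0.npz");p,d=f["p"],f["d"];c=cams.get_calibration(n);X=cloud(c,d)
    ims.append(cv2.resize(p[r0:r1,q0:q1],None,fx=2.4,fy=1.8,interpolation=cv2.INTER_CUBIC))
    hsv=cv2.cvtColor(p,cv2.COLOR_BGR2HSV);box=np.zeros(d.shape,bool);box[r0:r1,q0:q1]=1
    Z=X[...,2]
    print(n,"table z",np.median(Z[box]))
    br=box&(hsv[...,0]<20)&(hsv[...,1]>110)&(abs(Z-.05)<.006)&(d>0)
    r=cv2.minAreaRect(X[br][:,:2].astype(np.float32)*1000);print(" rack top",r,br.sum(),Z[br].mean())
    bk=box&(p.max(2)<60)&(Z>.06)&(Z<.13)
    k,lab,st,ce=cv2.connectedComponentsWithStats(bk.astype(np.uint8))
    for i in range(1,k):
        if st[i,4]>8: q=X[lab==i];print(" black",ce[i],st[i,4],"mean",q.mean(0),"lo",q.min(0),"hi",q.max(0))
    # white cover
    w=box&(p.min(2)>150)&(Z>.06)&(Z<.16)
    k,lab,st,ce=cv2.connectedComponentsWithStats(w.astype(np.uint8))
    for i in range(1,k):
        if st[i,4]>30:
            q=X[lab==i];m=q.mean(0);nn=np.linalg.svd(q-m)[2][2];nn*=np.sign(nn[2])
            print(" bright",ce[i],st[i,4],m,"n",nn,np.degrees(np.arccos(nn[2])))
cv2.imwrite("pics/c1.png",np.vstack(ims))
c=cams.get_calibration("top");p=np.load("/tmp/top0.npz")["p"]
m=np.zeros(p.shape[:2],np.uint8);s=p[130:220,225:305];m[130:220,225:305]=((s.max(2)<75)*255)
cs=cv2.findContours(m,0,2)[0];q=max(cs,key=cv2.contourArea);r=cv2.minAreaRect(q);b=cv2.boxPoints(r);print("base",[plane(c,*x,.012)[:2] for x in b])
E
```

```text
top table z 0.0010013126919563575
 rack top ((541.9012451171875, -164.23239135742188), (168.81143188476562, 51.30338668823242), 6.5580573081970215) 703 0.05026367926081752
 black [335.3262 175.6684] 187 mean [ 0.594  -0.0486  0.0614] lo [ 0.5723 -0.0702  0.06  ] hi [ 0.6141 -0.0293  0.0651]
 black [288.7273 177.0909] 11 mean [0.5874 0.0467 0.0836] lo [0.5868 0.0443 0.065 ] hi [0.5897 0.0485 0.0939]
 black [241.     179.2727] 11 mean [0.5856 0.1408 0.0771] lo [0.5848 0.1385 0.0608] hi [0.587  0.1433 0.0919]
 black [395.5424 199.4322] 118 mean [ 0.5398 -0.1621  0.0845] lo [ 0.5298 -0.1754  0.0689] hi [ 0.5532 -0.1527  0.0923]
 black [401.0438 225.9416] 137 mean [ 0.4866 -0.1681  0.0915] lo [ 0.4759 -0.1775  0.0617] hi [ 0.4976 -0.1634  0.1043]
 bright [264.5015 168.9525] 969 [0.603  0.094  0.0904] n [ 0.3554 -0.0002  0.9347] 20.816804474558527
scene table z 0.002982212023109665
 rack top ((542.8544921875, -52.03074645996094), (170.1555938720703, 295.2812194824219), 0.698824942111969) 1728 0.05183713058243253
 black [284.56 238.4 ] 25 mean [0.5934 0.0431 0.077 ] lo [0.5907 0.0423 0.0618] hi [0.5986 0.0442 0.0895]
 black [141.7593 249.751 ] 241 mean [ 0.4939 -0.175   0.0854] lo [ 0.4791 -0.1805  0.0602] hi [ 0.5    -0.1675  0.104 ]
 black [295.2043 246.957 ] 93 mean [0.6237 0.0437 0.0783] lo [0.6003 0.0418 0.0601] hi [0.6375 0.046  0.0908]
 black [238.     267.0093] 324 mean [ 0.5967 -0.053   0.0623] lo [ 0.5763 -0.0722  0.0601] hi [ 0.6165 -0.0329  0.0651]
 black [158.2617 270.0547] 256 mean [ 0.5493 -0.1692  0.0796] lo [ 0.5381 -0.179   0.06  ] hi [ 0.5549 -0.1577  0.094 ]
 bright [307.4817 231.1565] 901 [0.615  0.0761 0.0925] n [ 0.7357 -0.0294  0.6766] 47.41880955878643
 bright [175.0779 284.6234] 77 [ 0.5968 -0.1609  0.0823] n [-0.0815 -0.0277  0.9963] 4.936192717512884
base [array([0.5775, 0.059 ]), array([0.6358, 0.0447]), array([0.6325, 0.0313]), array([0.5742, 0.0457])]
```

View pics/c1.png

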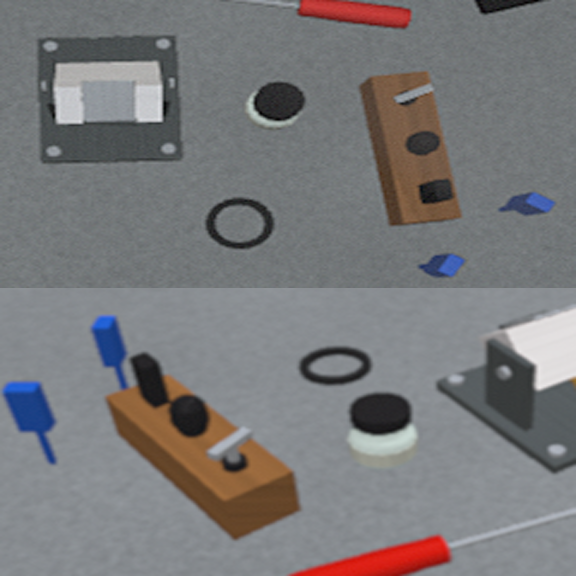

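The crop shows the flat black grip at (435,190) in the upper half, at the robot end of the rack. The pear handle is at (423,142), the T-bar at (412,93), and the two look-alikes are blue. The black flat grip is the service pin. Next I'll measure the block precisely and take a wrist view.

```bash
python3 - <<'E'
from h import *
np.set_printoptions(precision=4,suppress=True)
c=cams.get_calibration("top");f=np.load("/tmp/top0.npz");p,d=f["p"],f["d"];X=cloud(c,d)
for x,y in[(38,38),(176,36),(182,160),(42,163)]: print("plate",plane(c,220+x/2.4,120+y/1.8,.012))
for u0,u1,v0,v1 in[(257,272,166,170),(245,252,168,170),(279,286,168,170),(246,285,156,160),(257,272,164,169)]:
    q=X[v0:v1+1,u0:u1+1].reshape(-1,3);A=np.c_[q[:,:2],np.ones(len(q))];s=np.linalg.lstsq(A,q[:,2],rcond=None)[0];print((u0,u1,v0,v1),"m",q.mean(0),"slope",s[:2],np.degrees(np.arctan(np.hypot(*s[:2]))))
for u in(248,265,282): print(u,[(v,*(X[v,u]*1000).round()) for v in range(152,178,1)])
# grip top
m=(p.max(2)<60)&(X[...,2]>.09)&(X[...,2]<.115);m[:,:380]=0;m[:,420:]=0;m[:210]=0
q=X[m];print(len(q),q[:,2].mean(),cv2.minAreaRect((q[:,:2]*1000).astype(np.float32)))
hs=cv2.cvtColor(p,cv2.COLOR_BGR2HSV);b=(hs[...,0]>105)&(hs[...,0]<130)&(hs[...,1]>150)
k,l,st,ce=cv2.connectedComponentsWithStats(b.astype(np.uint8))
for i in range(1,k):
    if st[i,4]>10:q=X[l==i];print("blue",q.min(0),q.max(0))
E
```

```text
plate [0.6831 0.1557 0.012 ]
plate [0.6842 0.0322 0.012 ]
plate [0.5344 0.0301 0.012 ]
plate [0.5326 0.1527 0.012 ]
(257, 272, 166, 170) m [0.5992 0.0937 0.1137] slope [ 0.8789 -0.0111] 41.31525510157692
(245, 252, 168, 170) m [0.599  0.1244 0.1079] slope [-0.1569 -0.0801] 9.993703340879073
(279, 286, 168, 170) m [0.5984 0.0593 0.1071] slope [ 0.4419 -0.0313] 23.89499619043762
(246, 285, 156, 160) m [0.6263 0.092  0.0847] slope [-3.7625  0.0397] 75.11690490289581
(257, 272, 164, 169) m [0.6025 0.0937 0.112 ] slope [-1.2117  0.0029] 50.4683250705866
248 [(152, np.float64(658.0), np.float64(130.0), np.float64(15.0)), (153, np.float64(656.0), np.float64(130.0), np.float64(14.0)), (154, np.float64(654.0), np.float64(130.0), np.float64(13.0)), (155, np.float64(652.0), np.float64(130.0), np.float64(13.0)), (156, np.float64(635.0), np.float64(127.0), np.float64(67.0)), (157, np.float64(632.0), np.float64(127.0), np.float64(71.0)), (158, np.float64(630.0), np.float64(127.0), np.float64(72.0)), (159, np.float64(627.0), np.float64(127.0), np.float64(76.0)), (160, np.float64(624.0), np.float64(
[... 3908 characters left out ...]
p.float64(105.0)), (171, np.float64(596.0), np.float64(60.0), np.float64(102.0)), (172, np.float64(593.0), np.float64(60.0), np.float64(103.0)), (173, np.float64(592.0), np.float64(60.0), np.float64(102.0)), (174, np.float64(590.0), np.float64(60.0), np.float64(100.0)), (175, np.float64(588.0), np.float64(60.0), np.float64(101.0)), (176, np.float64(587.0), np.float64(60.0), np.float64(98.0)), (177, np.float64(586.0), np.float64(60.0), np.float64(94.0))]
91 0.09941353213219771 ((486.89776611328125, -170.54220581054688), (21.395896911621094, 13.847335815429688), 1.5223186016082764)
blue [ 0.4653 -0.2623  0.0924] [ 0.4811 -0.2411  0.0995]
blue [ 0.3983 -0.1842  0.0927] [ 0.4172 -0.1653  0.1002]
```

```bash
python3 -m pendant '[0.1,20,-18,0,10, 0.1,39.5,-36.8,0,19.5, 0.1,39.5,-36.8,0,19.5, 0.1,39.5,-36.8,0,19.5, 0.1,39.5,-36.8,0,19.5, 0.1,39.5,-36.8,0,19.5, 0.1,39.5,-36.8,0,19.5, 0.1,39.5,-36.8,0,19.5]'; cat >> h.py <<'E'
def want(p,yaw=1.2):
    s=status.sense();R=s["orientation"];e=R.T@(np.array(p)-s["eef_pos"])*100
    a=np.degrees(np.arctan2(R[1,0],R[0,0]));print("t %.2f pos %s yaw %.2f tool_delta_cm %s turn %.1f F %s open %.4f"%(s["t"],s["eef_pos"].round(4),a,e.round(2),a-yaw,s["wrist_force"].round(1),s["opening"]))
E
python3 - <<'E'
from h import *
want([.487,-.1705,.068])
p,d=cams.capture("wrist");cv2.imwrite("pics/w1.png",p)
c=cams.get_calibration("wrist");X=cloud(c,d);m=(p.max(2)<60)&(X[...,2]>.09)&(X[...,2]<.11)&(abs(X[...,0]-.487)<.02)&(abs(X[...,1]+.17)<.02)
q=X[m];print(len(q),q[:,2].mean(),cv2.minAreaRect((q[:,:2]*1000).astype(np.float32)))
E
```

```text
t: 1.1
eef_pos: [0.4698, -0.2046, 0.214]
orientation: [[1.0, 0.021, 0.0], [0.021, -1.0, -0.0], [0.0, 0.0, -1.0]]
wrist_force: [-0.4, -0.1, -0.1]
opening: 0.0499
gripper_force: 0.0
t 1.10 pos [ 0.4698 -0.2046  0.214 ] yaw 1.22 tool_delta_cm [ 1.79 -3.37 14.6 ] turn 0.0 F [-0.4 -0.1 -0.1] open 0.0499
304 0.09948475627628157 ((490.2494812011719, -170.51768493652344), (19.372631072998047, 13.083011627197266), 4.306039333343506)
```

```bash
python3 -m pendant '[0.1,0,0,0,0]'; python3 - <<'E'
from h import *
want([.4875,-.1705,.068])
p,d=cams.capture("wrist");cv2.imwrite("pics/w2.png",p)
c=cams.get_calibration("wrist");X=cloud(c,d);m=(p.max(2)<60)&(X[...,2]>.09)&(X[...,2]<.11)&(abs(X[...,0]-.487)<.02)&(abs(X[...,1]+.17)<.02)
q=X[m];print(len(q),np.argwhere(m).min(0),np.argwhere(m).max(0),cv2.minAreaRect((q[:,:2]*1000).astype(np.float32)))
E
```

```text
t: 1.27
eef_pos: [0.4698, -0.205, 0.2138]
orientation: [[1.0, 0.025, -0.0], [0.025, -1.0, 0.0], [-0.0, -0.0, -1.0]]
wrist_force: [-0.1, 0.4, -0.3]
opening: 0.05
gripper_force: 0.0
t 1.27 pos [ 0.4698 -0.205   0.2138] yaw 1.43 tool_delta_cm [ 1.86 -3.4  14.58] turn 0.2 F [-0.1  0.4 -0.3] open 0.0500
357 [175 240] [199 256] ((486.68402099609375, -177.30699157714844), (21.6575984954834, 12.705411911010742), 4.030843257904053)
```

View pics/w2.png

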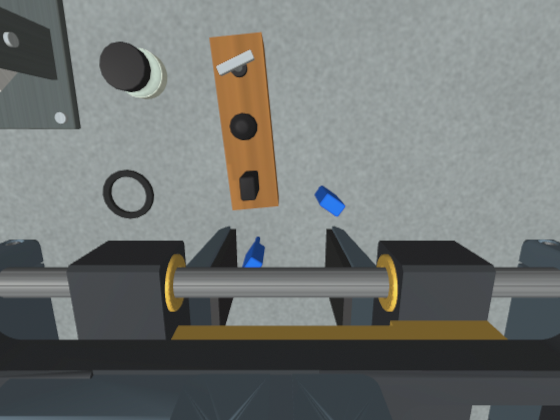

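The wrist view shows the pin's grip at (249,185) at the robot end of the rack. The blue look-alikes are at (330,200) and (256,255), clear of the path. The top view, rack geometry and first wrist frame all put the pin near (.487,-.171), so I'll grasp there.

```bash
python3 -m pendant '[0.1,1.8,-3.4,0,0, 0.1,1.8,-3.4,0,0, 0.1,1.8,-3.4,5,0, 0.1,1.8,-3.4,5,0]'; python3 - <<'E'
from h import *
want([.4875,-.1705,.068])
c=cams.get_calibration("wrist");p,d=cams.capture("wrist");X=cloud(c,d);m=(p.max(2)<60)&(X[...,2]>.09)&(X[...,2]<.11)&(abs(X[...,0]-.487)<.02)&(abs(X[...,1]+.17)<.02)
q=X[m];print(len(q));print(cv2.minAreaRect((q[:,:2]*1000).astype(np.float32)))
E
```

```text
t: 1.82
eef_pos: [0.4841, -0.1726, 0.1615]
orientation: [[1.0, 0.02, -0.005], [0.02, -1.0, 0.002], [-0.005, -0.002, -1.0]]
wrist_force: [0.3, 0.1, 1.0]
opening: 0.0502
gripper_force: 0.0
t 1.82 pos [ 0.4841 -0.1726  0.1615] yaw 1.15 tool_delta_cm [ 0.4  -0.18  9.34] turn -0.1 F [0.3 0.1 1. ] open 0.0502
502
((487.0060119628906, -175.63160705566406), (21.876934051513672, 12.8229398727417), 5.059752464294434)
```

```bash
python3 -m pendant '[0.1,0.4,0,5,0, 0.1,0.4,0,9.3,0, 0.1,0.4,0,9.3,0, 0.1,0.4,0,9.3,0]'; python3 -c "
from h import *
want([.4875,-.173,.068])"
```

```text
t: 2.38
eef_pos: [0.4918, -0.1729, 0.0731]
orientation: [[1.0, 0.021, 0.002], [0.021, -1.0, -0.001], [0.002, 0.001, -1.0]]
wrist_force: [1.2, 0.2, 0.2]
opening: 0.0504
gripper_force: 0.0
t 2.38 pos [ 0.4918 -0.1729  0.0731] yaw 1.20 tool_delta_cm [-0.43  0.    0.51] turn 0.0 F [1.2 0.2 0.2] open 0.0504
```

```bash
python3 -m pendant '[0.1,-0.4,0,0.3,0, 0.1,-0.4,0,0.3,0, -1,-0.4,0,0.3,0, -1,-0.4,0,0.3,0, -1,-0.4,0,0.3,0, -1,-0.4,0,0.3,0, -1,-0.4,0,0.3,0]'; python3 -c "
from h import *
want([.4875,-.173,.068])"
```

```text
t: 3.25
eef_pos: [0.4867, -0.1723, 0.0679]
orientation: [[1.0, 0.022, 0.0], [0.022, -1.0, -0.0], [0.0, 0.0, -1.0]]
wrist_force: [-0.7, -4.0, -1.3]
opening: 0.0138
gripper_force: 30.0
t 3.25 pos [ 0.4867 -0.1723  0.0679] yaw 1.24 tool_delta_cm [ 0.08  0.07 -0.01] turn 0.0 F [-0.7 -4.  -1.3] open 0.0138
```

```bash
python3 -m pendant '[-1,0,0,-5,0, -1,0,0,-10,0, -1,0,0,-14.2,0, -1,0,0,-14.2,0, -1,0,0,-14.2,0]'; python3 -m pendant '[-1,13.4,-26.3,0,0, -1,13.4,-26.3,0,0, -1,13.4,-26.3,0,0, -1,13.4,-26.3,0,0, -1,13.4,-26.3,0,0, -1,13.4,-26.3,0,0, -1,13.4,-26.3,0,0]';  python3 - <<'E'
from h import *
want([.615,.093,.175])
ims=[]
for n in("top","scene"):
    p,d=cams.capture(n);np.savez(f"/tmp/{n}1.npz",p=p,d=d)
    ims.append(p[110:260,200:400] if n=="top" else p[130:280,230:430])
cv2.imwrite("pics/c2.png",cv2.resize(np.hstack(ims),None,fx=2,fy=2,interpolation=cv2.INTER_CUBIC))
E
```

```text
t: 3.88
eef_pos: [0.4861, -0.1719, 0.2091]
orientation: [[1.0, 0.021, -0.001], [0.021, -1.0, 0.0], [-0.001, -0.0, -1.0]]
wrist_force: [-0.3, -0.2, -1.3]
opening: 0.0139
gripper_force: 30.0
t: 4.75
eef_pos: [0.6139, 0.0934, 0.2082]
orientation: [[1.0, 0.022, -0.003], [0.022, -1.0, -0.0], [-0.003, 0.0, -1.0]]
wrist_force: [-0.1, -0.8, -0.2]
opening: 0.0138
gripper_force: 30.0
t 4.75 pos [0.6139 0.0934 0.2082] yaw 1.25 tool_delta_cm [0.12 0.04 3.32] turn 0.0 F [-0.1 -0.8 -0.2] open 0.0138
```

View pics/c2.png

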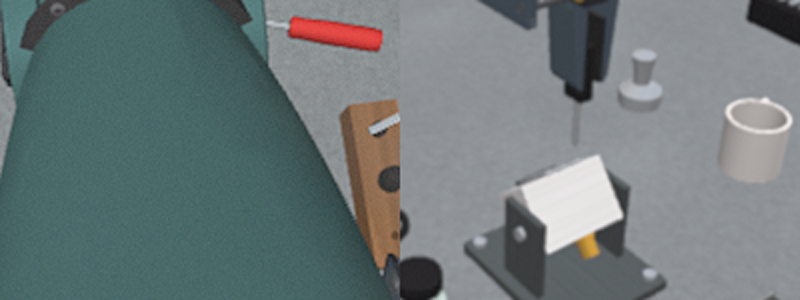

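The scene view shows the held pin upright, its tip at crop (575,145), or full pixel (317,202). The block with its shut cover is below it, and the rack's other tools are undisturbed. I'll check that tip against its projection.

```bash
cat >> h.py <<'E'
def proj(c,P):
    q=c["orientation"].T@(np.array(P)-c["position"]);return np.array([c["K"][0,2]-c["K"][0,0]*q[0]/q[2],c["K"][1,2]+c["K"][1,1]*q[1]/q[2]])
a=np.radians(.9);YV=np.array([-np.sin(a),np.cos(a),0]);HX=np.array([np.cos(a),np.sin(a),0])
S40,C40=np.sin(np.radians(40)),np.cos(np.radians(40))
XU=HX*C40+np.array([0,0,S40]);N=-HX*S40+np.array([0,0,C40]);SLOT=np.array([.5885,.0925,.1])
def sl(x,y,z): return SLOT+XU*x/1e3+YV*y/1e3+N*z/1e3
E
python3 - <<'E'
from h import *
c=cams.get_calibration("scene");p=np.load("/tmp/scene1.npz")["p"]
im=cv2.resize(p[170:270,260:380],None,fx=6,fy=6,interpolation=cv2.INTER_CUBIC)
def dot(P,col):
    u=proj(c,P);x=tuple(int(v) for v in ((u-[260,170])*6+3));cv2.circle(im,x,3,col,-1);return u
print("tip",dot([.6139,.0934,.144],(0,0,255)))
for y in(-21,21):
    for z in(1,4): dot(sl(22,y,z),(0,255,0))
for y in(-43,43):
    for x in(-30,14): dot(sl(x,y,0),(255,0,0))
print(sl(22,0,1),sl(22,0,4))
cv2.imwrite("pics/c3.png",im)
E
```

```text
tip [316.56030413 202.91073934]
[0.60470819 0.09275462 0.11490737] [0.60278007 0.09272433 0.11720551]
```

View pics/c3.png

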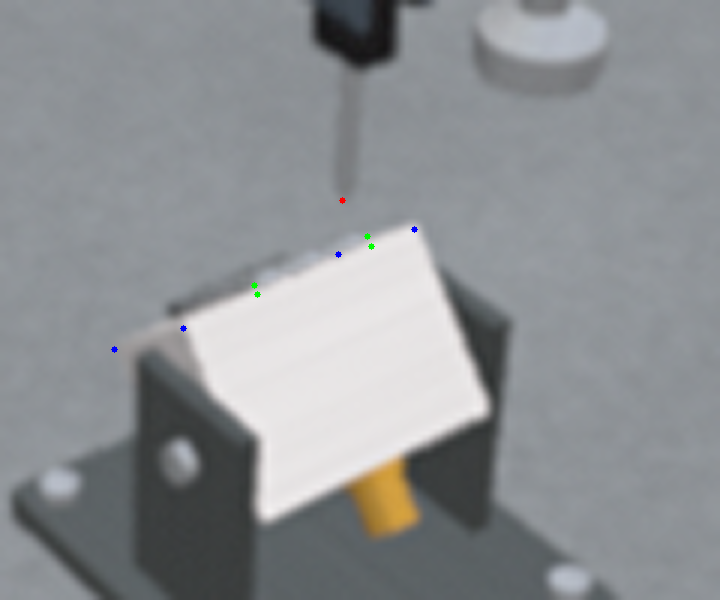

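The projected model fits the block corners and the grey cover edge, between the green dots at (255,285) and (367,236). The tip at (347,192) sits about 2 mm higher than projected. I'll descend behind the edge and push.

```bash
python3 -m pendant '[-1,0.1,0,1.5,0, -1,0.1,0,2.8,0, -1,0.1,0,3.8,0, -1,0.1,0,3.8,0, -1,0.1,0,3.8,0]'; python3 -m pendant '[-1,-0.4,0,0,0, -1,-0.8,0,-0.1,0, -1,-1.2,0,-0.3,0, -1,-1.6,0,-0.5,0, -1,-1.6,0,-0.5,0]'
```

```text
t: 5.48
eef_pos: [0.6161, 0.0938, 0.1721]
orientation: [[1.0, 0.021, 0.0], [0.021, -1.0, 0.0], [0.0, -0.0, -1.0]]
wrist_force: [-0.3, 0.2, -0.4]
opening: 0.0134
gripper_force: 30.0
t: 6.1
eef_pos: [0.5999, 0.0934, 0.1773]
orientation: [[1.0, 0.021, 0.0], [0.021, -1.0, 0.0], [0.0, -0.0, -1.0]]
wrist_force: [1.1, -0.2, 0.3]
opening: 0.014
gripper_force: 30.0
```

```bash
python3 -m pendant '[-1,-0.7,0,-0.3,0, -1,-1.4,0,-0.5,0, -1,-2.2,0,-0.7,0, -1,-3.1,0,-0.8,0, -1,-4,0,-0.6,0, -1,-4.8,0,-0.3,0, -1,-4.8,0,-0.3,0]'; python3 -m pendant '[-1,-0.5,0,0.5,0, -1,-1,0,1,0, -1,-1.4,0,1.5,0, -1,-1.8,0,2,0, -1,-1.8,0,2.3,0, -1,-1.8,0,2.3,0]'; python3 - <<'E'
from h import *
want([.5885,.0925,.18])
p,d=cams.capture("scene");np.savez("/tmp/scene2.npz",p=p,d=d)
cv2.imwrite("pics/c4.png",cv2.resize(p[130:280,230:430],None,fx=4,fy=4,interpolation=cv2.INTER_CUBIC))
E
```

```text
t: 6.98
eef_pos: [0.5511, 0.0923, 0.1795]
orientation: [[1.0, 0.022, -0.001], [0.022, -1.0, -0.0], [-0.001, 0.0, -1.0]]
wrist_force: [0.6, 0.1, -0.4]
opening: 0.0138
gripper_force: 30.0
t: 7.72
eef_pos: [0.5338, 0.0919, 0.1566]
orientation: [[1.0, 0.021, -0.001], [0.021, -1.0, -0.0], [-0.001, 0.0, -1.0]]
wrist_force: [-0.9, -1.3, -0.7]
opening: 0.0137
gripper_force: 30.0
t 7.72 pos [0.5338 0.0919 0.1566] yaw 1.23 tool_delta_cm [ 5.47  0.06 -2.34] turn 0.0 F [-0.9 -1.3 -0.7] open 0.0137
```

View pics/c4.png

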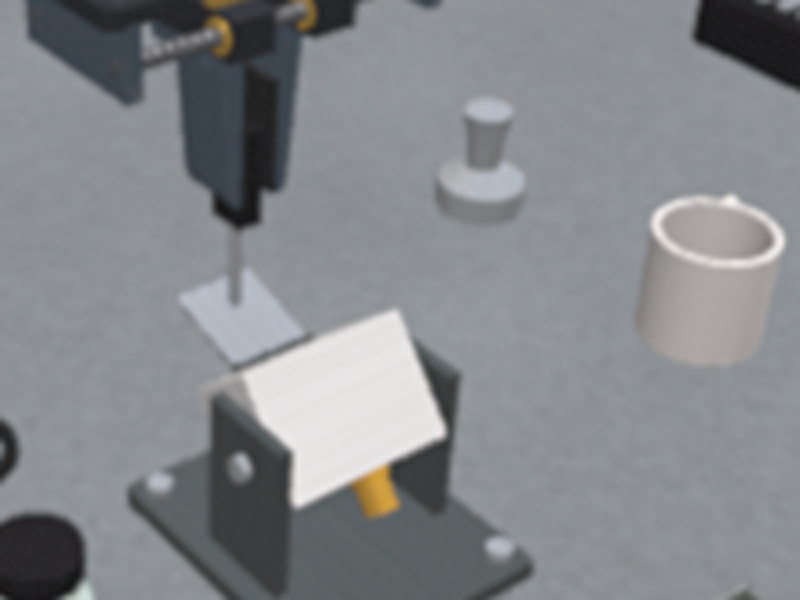

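The crop shows the cover plate lying almost flat on the robot side, around (240,315), with the pin tip at (235,300) just above it. I'll back up and look at the slot with the wrist camera.

```bash
python3 -m pendant '[-1,0,0,-3,0, -1,-2.5,0,-7,0, -1,-4,0,-9,0, -1,-4,0,-9,0, -1,-4,0,-9,0]'; python3 - <<'E'
from h import *
np.set_printoptions(precision=4,suppress=True)
want([.5885,.0925,.18])
c=cams.get_calibration("wrist");p,d=cams.capture("wrist");np.savez("/tmp/wrist2.npz",p=p,d=d,**c)
s=status.sense();print(s["orientation"].T@(c["position"]-s["eef_pos"]),c["orientation"],c["K"])
u=proj(c,sl(0,0,0));print("slot px",u,[proj(c,sl(0,y,0)).round(1) for y in(-18,18)])
x,y=int(u[0]),int(u[1]);y0=max(0,y-50);x0=max(0,x-70)
cv2.imwrite("pics/c5.png",cv2.resize(p[y0:y0+100,x0:x0+140],None,fx=5,fy=5,interpolation=cv2.INTER_CUBIC));print(x0,y0)
E
```

```text
t: 8.4
eef_pos: [0.4942, 0.0911, 0.2463]
orientation: [[1.0, 0.021, -0.0], [0.021, -1.0, -0.0], [-0.0, 0.0, -1.0]]
wrist_force: [-0.2, 0.1, -0.9]
opening: 0.0137
gripper_force: 30.0
t 8.40 pos [0.4942 0.0911 0.2463] yaw 1.23 tool_delta_cm [9.44 0.06 6.63] turn 0.0 F [-0.2  0.1 -0.9] open 0.0137
[ 0.0671  0.0014 -0.1712] [[ 0.0212  0.9695  0.2442]
 [-0.9998  0.0205  0.0056]
 [ 0.0004 -0.2442  0.9697]] [[319.0822   0.     280.7417]
 [  0.     319.0822 211.9312]
 [  0.       0.       1.    ]]
slot px [279.7215 101.8548] [array([298.8, 102. ]), array([260.6, 101.7])]
209 51
```

View pics/c5.png

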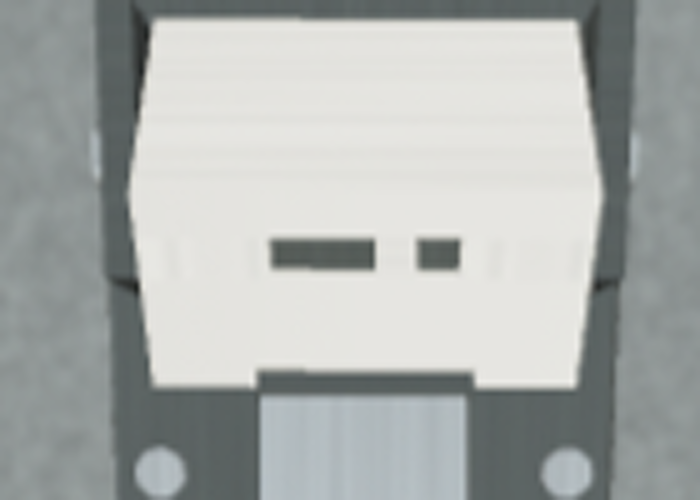

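The wrist crop shows the dark slot from x=271 to 460 at y≈254, with an 8 mm bright gap from 376 to 417: the hole, centred about 5.9 mm to the right of the slot's centre (y ≈ -6 mm). The cover lies open below it. I'll check whether the pin tip shows in the same picture, to tie camera to tool.

```bash
python3 - <<'E'
from h import *
f=np.load("/tmp/wrist2.npz");c={k:f[k] for k in("K","position","orientation")};p=f["p"]
s=status.sense();T=s["eef_pos"];R=s["orientation"]
tip=T+R@[0,0,.064];print("tip px",proj(c,tip),"gripbottom",proj(c,T+R@[0,0,.018]))
u=proj(c,tip).astype(int)
cv2.imwrite("pics/c6.png",cv2.resize(p[u[1]-90:u[1]+40,u[0]-60:u[0]+60],None,fx=4,fy=4,interpolation=cv2.INTER_CUBIC));print(u-[60,90])
E
```

```text
tip px [278.82198086 222.21358728] gripbottom [278.41471384 242.376425  ]
[218 132]
```

View pics/c6.png

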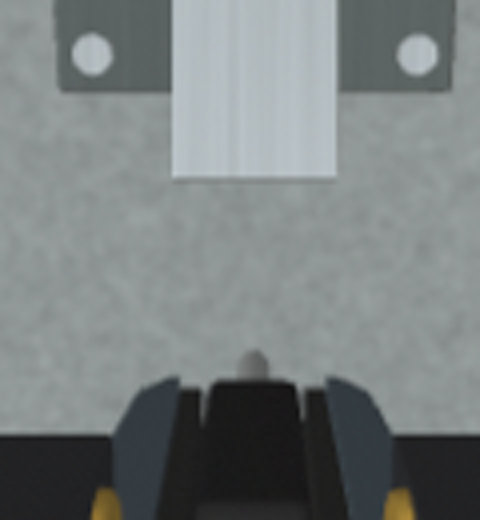

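The rod tip shows at crop (252,352), full u≈281 against 278.8 projected. That 2 px bias matches the slot's, so the model holds relative to the tool. The tool can't tilt, so I'll set the vertical tip in the slot at the hole and lean the pin over by pivoting it in the grip. First I'll work out that path.

```bash
cat >> h.py <<'E'
L=82.8;HY=-6.1
def tcp(al,tx,tz,y=HY):
    a=np.radians(al);return sl(tx+L*np.sin(a),y,tz+L*np.cos(a))-[0,0,.0188]
def plan(lst,ref=None):
    s=status.sense();R=s["orientation"];e=s["eef_pos"] if ref is None else np.array(ref)
    for q in lst: print(q,tcp(*q).round(4),(R.T@(tcp(*q)-e)*100).round(2))
E
python3 - <<'E'
from h import *
want(tcp(40,0,25))
print("from above"); plan([(40,-.5,z) for z in(25,5,0,-2.5)],tcp(40,0,25))
print("tilt"); plan([(35,-2.5,-2.5),(30,-2.5,-3),(25,-2.5,-4),(20,-2.5,-5),(15,-2.3,-6.5),(10,-2,-8),(5,-1.5,-9),(0,-1,-10)],tcp(40,-.5,-2.5))
print("in"); plan([(0,0,z) for z in(-15,-20,-30,-40,-46,-49)],tcp(0,-1,-10))
E
```

```text
t 8.45 pos [0.4941 0.091  0.246 ] yaw 1.22 tool_delta_cm [7.84 0.66 6.28] turn 0.0 F [-1.  -0.1 -0.5] open 0.0138
from above
(40, -0.5, 25) [0.5721 0.0861 0.1828] [-0.04 -0.    0.03]
(40, -0.5, 5) [0.585  0.0863 0.1675] [1.25 0.01 1.56]
(40, -0.5, 0) [0.5882 0.0864 0.1637] [1.57 0.01 1.95]
(40, -0.5, -2.5) [0.5898 0.0864 0.1618] [1.73 0.01 2.14]
tilt
(35, -2.5, -2.5) [0.5811 0.0863 0.1602] [-0.87 -0.    0.16]
(30, -2.5, -3) [0.5742 0.0862 0.1588] [-1.56 -0.01  0.29]
(25, -2.5, -4) [0.5678 0.0861 0.1565] [-2.2  -0.01  0.53]
(20, -2.5, -5) [0.5616 0.086  0.1536] [-2.82 -0.02  0.82]
(15, -2.3, -6.5) [0.556  0.0859 0.1498] [-3.38 -0.02  1.2 ]
(10, -2, -8) [0.5508 0.0858 0.1455] [-3.9  -0.02  1.63]
(5, -1.5, -9) [0.5457 0.0857 0.1412] [-4.41 -0.03  2.06]
(0, -1, -10) [0.541  0.0857 0.1363] [-4.88 -0.03  2.55]
in
(0, 0, -15) [0.545  0.0857 0.1331] [0.4  0.   0.32]
(0, 0, -20) [0.5482 0.0858 0.1293] [0.72 0.   0.7 ]
(0, 0, -30) [0.5547 0.0859 0.1216] [1.36 0.01 1.47]
(0, 0, -40) [0.5611 0.086  0.114 ] [2.01 0.01 2.23]
(0, 0, -46) [0.5649 0.086  0.1094] [2.39 0.01 2.69]
(0, 0, -49) [0.5669 0.0861 0.1071] [2.59 0.01 2.92]
```

```bash
python3 -m pendant '[-1,4,0.35,2.5,0, -1,7.85,0.66,5,0, -1,7.85,0.66,6.3,0, -1,7.85,0.66,6.3,0, -1,7.85,0.66,6.3,0]'; python3 -m pendant '[-1,0.7,0,0.8,0, -1,1.25,0,1.55,0, -1,1.25,0,1.55,0, -1,1.5,0,1.8,0, -1,1.5,0,1.8,0]'; python3 -c "
from h import *
plan([(40,-.5,-1),(40,-.5,-2.5)])"
```

```text
t: 9.07
eef_pos: [0.5721, 0.0863, 0.1843]
orientation: [[1.0, 0.022, 0.0], [0.022, -1.0, 0.0], [0.0, -0.0, -1.0]]
wrist_force: [-0.0, 0.1, 0.4]
opening: 0.0139
gripper_force: 30.0
t: 9.7
eef_pos: [0.5877, 0.0865, 0.1659]
orientation: [[1.0, 0.022, -0.0], [0.022, -1.0, -0.0], [-0.0, 0.0, -1.0]]
wrist_force: [-0.0, 0.1, -0.9]
opening: 0.014
gripper_force: 30.0
(40, -0.5, -1) [0.5889 0.0864 0.1629] [0.12 0.01 0.3 ]
(40, -0.5, -2.5) [0.5898 0.0864 0.1618] [0.22 0.01 0.41]
```

```bash
python3 -m pendant '[-1,0.1,0,0.2,0, -1,0.15,0,0.3,0, -1,0.15,0,0.3,0]';  python3 -m pendant '[-1,0.05,0,0.1,0, -1,0.05,0,0.15,0, -1,0.05,0,0.15,0]'
```

```text
t: 10.07
eef_pos: [0.5889, 0.0865, 0.1628]
orientation: [[1.0, 0.021, -0.0], [0.021, -1.0, -0.0], [-0.0, 0.0, -1.0]]
wrist_force: [-0.5, -0.9, -0.9]
opening: 0.0138
gripper_force: 30.0
t: 10.45
eef_pos: [0.5894, 0.0865, 0.1613]
orientation: [[1.0, 0.021, -0.0], [0.021, -1.0, -0.0], [-0.0, 0.0, -1.0]]
wrist_force: [-1.9, 0.4, -0.6]
opening: 0.0138
gripper_force: 30.0
```

```bash
python3 -m pendant '[-1,-0.45,0,0.1,0, -1,-0.85,0,0.15,0, -1,-0.85,0,0.15,0]';  python3 -m pendant '[-1,-0.35,0,0.08,0, -1,-0.7,0,0.15,0, -1,-0.7,0,0.15,0]'
```

```text
t: 10.82
eef_pos: [0.5807, 0.0864, 0.1599]
orientation: [[1.0, 0.022, -0.0], [0.022, -1.0, 0.0], [-0.0, -0.0, -1.0]]
wrist_force: [-0.7, 0.0, -1.0]
opening: 0.0139
gripper_force: 30.0
t: 11.2
eef_pos: [0.5737, 0.0862, 0.1583]
orientation: [[1.0, 0.021, -0.0], [0.021, -1.0, -0.0], [-0.0, -0.0, -1.0]]
wrist_force: [0.2, -0.4, -1.1]
opening: 0.0142
gripper_force: 30.0
```

```bash
python3 - <<'E'
from h import *
c=cams.get_calibration("wrist");s=status.sense();p,d=cams.capture("wrist");np.savez("/tmp/wrist3.npz",p=p,d=d)
R=s["orientation"];T=s["eef_pos"]
C=T-R@[0,0,.0188]
for t in(0,10,20):
    a=np.radians(t);print(t,"tip px",proj(c,C+R@[.0828*np.sin(a),0,.0828*np.cos(a)]).round(1))
print("hole px",proj(c,sl(0,HY,0)))
for v in range(170,236,3): print(v,p[v,268:296:2].mean(1).round().astype(int),(d[v,281]*1000).round())
E
```

```text
0 tip px [278.8 222.1]
10 tip px [278.7 204.1]
20 tip px [278.7 186.6]
hole px [278.86349638 204.80737523]
170 [225 225 225 225 225 225 225 225 225 225 225 225 225 225] 236.0
173 [229 229 229 229 229 229 229 229 228 228 228 228 228 228] 234.0
176 [229 229 229 229 229 229 229 229 229 229 229 229 229 229] 234.0
179 [223 223 223 223 223 223 223 223 223 223 223 223 223 223] 231.0
182 [225 224 225 225 225 225 225 225 225 225 225 224 224 224] 231.0
185 [225 225 225 225 225 225 225 225 225 225 225 225 225 225] 228.0
188 [222 222 222 222 222 222 222 222 222 223 222 223 223 222] 226.0
191 [225 225 225 225 225 225 225 225 225 225 225 225 224 224] 226.0
194 [227 227 227 228 228 227 227 227 228 227 228 227 228 227] 225.0
197 [227 228 228 228 228 228 228 228 228 228 228 228 228 228] 228.0
200 [227 228 228 228 228 228 228 228 228 228 228 228 228 228] 230.0
203 [ 90  89  89  90 190 222 222 222 222 202  90  94  91  90] 241.0
206 [190 190 190 190 220 226 225 225 226 219 190 190 189 189] 240.0
209 [227 227 227 227 227 227 227 227 227 227 227 227 227 227] 240.0
212 [227 228 228 228 228 228 228 228 228 228 228 228 228 228] 242.0
215 [227 228 228 228 228 228 228 228 228 228 228 228 228 228] 246.0
218 [228 228 228 228 228 228 228 228 228 228 228 228 228 228] 248.0
221 [227 228 228 228 228 171 109  97 174 228 228 228 228 228] 234.0
224 [228 228 228 228 228 126 109  97  95 223 228 228 228 228] 227.0
227 [92 86 51 44 44 53 48 45 44 44 43 64 89 92] 193.0
230 [56 43 26 25 25 25 25 25 24 27 25 25 52 44] 188.0
233 [95 43 27 26 26 25 26 24 25 23 24 26 44 64] 182.0
```

The wrist profile shows the rod still vertical: the tip is at row 220, unpivoted, and it slipped out of the shallow slot without force. It does confirm the hole and tip are aligned in y (both near column 281). The block's rear side runs square to the face, so it makes a good jig: pressing the rod against it will lean the pin exactly 40°.

```bash
python3 - <<'E'
from h import *
plan([(40,-20,30),(40,35,15),(40,25,-10)])
print("tilt"); plan([(40,17,-10),(35,16.5,-12),(30,16.5,-15),(25,16.5,-18),(20,16.5,-22),(15,16.5,-26),(10,16.5,-30),(5,16.5,-33),(0,16.5,-36)],tcp(40,25,-10))
E
```

```text
(40, -20, 30) [0.554  0.0859 0.1741] [-2.   -0.01 -1.57]
(40, 35, 15) [0.6058 0.0867 0.198 ] [ 3.18  0.02 -3.96]
(40, 25, -10) [0.6142 0.0868 0.1724] [ 4.02  0.03 -1.4 ]
tilt
(40, 17, -10) [0.608  0.0867 0.1673] [-0.61 -0.    0.51]
(35, 16.5, -12) [0.6017 0.0866 0.1651] [-1.24 -0.01  0.73]
(30, 16.5, -15) [0.5965 0.0865 0.1619] [-1.77 -0.01  1.06]
(25, 16.5, -18) [0.5914 0.0864 0.158 ] [-2.28 -0.01  1.44]
(20, 16.5, -22) [0.5871 0.0864 0.1528] [-2.71 -0.02  1.97]
(15, 16.5, -26) [0.583  0.0863 0.1469] [-3.12 -0.02  2.55]
(10, 16.5, -30) [0.5791 0.0863 0.1405] [-3.51 -0.02  3.19]
(5, 16.5, -33) [0.575  0.0862 0.1344] [-3.92 -0.02  3.81]
(0, 16.5, -36) [0.5712 0.0861 0.1277] [-4.3  -0.02  4.48]
```

```bash
python3 -m pendant '[-1,0,0,-4,0, -1,2,0,-4.5,0, -1,4.3,0,-4.5,0, -1,4.3,0,-4.5,0, -1,4.05,0,-1.4,0, -1,4.05,0,-1.4,0, -1,4.05,0,-1.4,0]'; python3 -m pendant '[-1,-0.3,0,0.25,0, -1,-0.6,0,0.5,0, -1,-0.9,0,0.6,0, -1,-1.2,0,0.7,0, -1,-1.2,0,0.7,0]'
```

```text
t: 12.12
eef_pos: [0.6145, 0.0871, 0.1731]
orientation: [[1.0, 0.021, 0.0], [0.021, -1.0, 0.0], [0.0, -0.0, -1.0]]
wrist_force: [0.2, -0.3, -0.1]
opening: 0.0138
gripper_force: 30.0
t: 12.75
eef_pos: [0.6035, 0.0869, 0.1662]
orientation: [[1.0, 0.021, 0.003], [0.021, -1.0, 0.0], [0.003, -0.0, -1.0]]
wrist_force: [4.0, -1.8, 1.6]
opening: 0.0137
gripper_force: 30.0
```

```bash
python3 -m pendant '[-1,-0.25,0,0.15,0, -1,-0.5,0,0.35,0, -1,-0.5,0,0.35,0]'; python3 -m pendant '[-1,-0.25,0,0.2,0, -1,-0.5,0,0.4,0, -1,-0.5,0,0.4,0]'
```

```text
t: 13.12
eef_pos: [0.5991, 0.0869, 0.1632]
orientation: [[1.0, 0.021, 0.004], [0.021, -1.0, 0.0], [0.004, -0.0, -1.0]]
wrist_force: [5.0, 1.4, 4.7]
opening: 0.014
gripper_force: 30.0
t: 13.5
eef_pos: [0.5939, 0.0868, 0.159]
orientation: [[1.0, 0.021, 0.003], [0.021, -1.0, 0.0], [0.003, -0.0, -1.0]]
wrist_force: [4.7, -0.1, 4.2]
opening: 0.0138
gripper_force: 30.0
```

```bash
python3 -m pendant '[-1,-0.25,0,0.27,0, -1,-0.5,0,0.53,0, -1,-0.7,0,0.8,0, -1,-0.9,0,1.1,0, -1,-0.9,0,1.1,0]'; python3 -m pendant '[-1,-0.2,0,0.3,0, -1,-0.4,0,0.6,0, -1,-0.6,0,0.95,0, -1,-0.8,0,1.25,0, -1,-0.8,0,1.25,0]';python3 -c "
from h import *
plan([(5,16.5,-33),(0,16.5,-36),(0,17,-36)])"
```

```text
t: 14.12
eef_pos: [0.5846, 0.0865, 0.1475]
orientation: [[1.0, 0.022, 0.002], [0.022, -1.0, 0.0], [0.002, -0.0, -1.0]]
wrist_force: [5.3, -0.4, 0.9]
opening: 0.014
gripper_force: 30.0
t: 14.75
eef_pos: [0.5762, 0.0863, 0.1348]
orientation: [[1.0, 0.021, 0.001], [0.021, -1.0, 0.0], [0.001, -0.0, -1.0]]
wrist_force: [5.4, 0.5, 0.2]
opening: 0.0137
gripper_force: 30.0
(5, 16.5, -33) [0.575  0.0862 0.1344] [-0.12  0.01  0.04]
(0, 16.5, -36) [0.5712 0.0861 0.1277] [-0.5   0.01  0.71]
(0, 17, -36) [0.5715 0.0861 0.128 ] [-0.46  0.01  0.68]
```

```bash
python3 -m pendant '[-1,-0.25,0,0.35,0, -1,-0.5,0,0.7,0, -1,-0.55,0,0.7,0, -1,-0.55,0,0.7,0]'; python3 - <<'E'
from h import *
c=cams.get_calibration("scene");p,d=cams.capture("scene");np.savez("/tmp/scene3.npz",p=p,d=d)
s=status.sense();C=s["eef_pos"]-s["orientation"]@[0,0,.0188]
im=cv2.resize(p[140:270,250:390],None,fx=4,fy=4,interpolation=cv2.INTER_CUBIC)
for al,col in((0,(0,255,0)),(6,(0,0,255))):
    a=np.radians(al)
    for r in(36.8,60,82.8):
        x=tuple(int(v) for v in (proj(c,C-(XU*np.sin(a)+N*np.cos(a))*r/1e3)-[250,140])*4+2);cv2.circle(im,x,2,col,-1)
cv2.imwrite("pics/c7.png",im)
E
```

```text
t: 15.25
eef_pos: [0.5704, 0.0862, 0.1276]
orientation: [[1.0, 0.021, 0.001], [0.021, -1.0, 0.0], [0.001, -0.0, -1.0]]
wrist_force: [4.8, 0.2, 1.3]
opening: 0.0139
gripper_force: 30.0
```

View pics/c7.png

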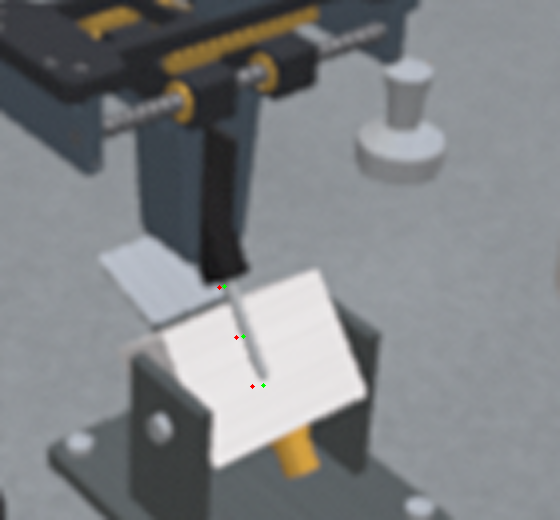

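The rod lies along the rear side from (232,285) to (264,378), parallel to the block's edges (slope .344 against .361) to within about 2°. One small extra squeeze, then I'll move off along the normal to the hole.

```bash
python3 -m pendant '[-1,-0.12,0,-0.1,0, -1,-0.12,0,-0.1,0]'; python3 -c "
from h import *
plan([(0,25,-36),(0,25,12),(0,-1,12),(0,-1,4)])"
```

```text
t: 15.55
eef_pos: [0.5692, 0.0862, 0.1287]
orientation: [[1.0, 0.022, 0.001], [0.022, -1.0, 0.0], [0.001, -0.0, -1.0]]
wrist_force: [3.9, -0.8, 5.3]
opening: 0.0138
gripper_force: 30.0
(0, 25, -36) [0.5777 0.0862 0.1331] [ 0.84  0.01 -0.44]
(0, 25, 12) [0.5468 0.0857 0.1699] [-2.24 -0.01 -4.12]
(0, -1, 12) [0.5269 0.0854 0.1532] [-4.23 -0.02 -2.45]
(0, -1, 4) [0.532  0.0855 0.147 ] [-3.72 -0.02 -1.83]
```

```bash
python3 -m pendant '[-1,0.85,0,-0.45,0, -1,0.85,0,-0.45,0, -1,-1.2,0,-2.9,0, -1,-2.25,0,-4.1,0, -1,-2.25,0,-4.1,0, -1,-4.25,0,-2.45,0, -1,-4.25,0,-2.45,0, -1,-4.25,0,-2.45,0]'; python3 - <<'E'
from h import *
c=cams.get_calibration("wrist");s=status.sense();p,d=cams.capture("wrist");np.savez("/tmp/wrist4.npz",p=p,d=d)
plan([(0,-1,4),(0,-1,-1),(0,-1,-8)])
print("hole px",proj(c,sl(0,HY,-3)).round(1),"slot ends",proj(c,sl(0,18,0)),proj(c,sl(0,-18,0)))
C=s["eef_pos"]-s["orientation"]@[0,0,.0188]
for al in(0,5,10):
    a=np.radians(al);print(al,"tip",proj(c,C-(XU*np.sin(a)+N*np.cos(a))*.0828),"rodtop",proj(c,C-(XU*np.sin(a)+N*np.cos(a))*.0368))
g=cv2.cvtColor(p,cv2.COLOR_BGR2GRAY)
for v in range(100,230,5): print(v,g[v,252:310:2])
E
```

```text
t: 16.55
eef_pos: [0.5273, 0.0852, 0.1531]
orientation: [[1.0, 0.021, 0.0], [0.021, -1.0, 0.0], [0.0, 0.0, -1.0]]
wrist_force: [0.7, 0.2, -0.1]
opening: 0.0138
gripper_force: 30.0
(0, -1, 4) [0.532  0.0855 0.147 ] [ 0.46 -0.02  0.63]
(0, -1, -1) [0.5353 0.0856 0.1432] [ 0.78 -0.02  1.01]
(0, -1, -8) [0.5398 0.0856 0.1379] [ 1.23 -0.01  1.55]
hole px [278.8 137.5] slot ends [243.58229277 140.2189902 ] [296.1304694  140.51480714]
0 tip [278.94262165 153.21068383] rodtop [278.42104905 208.80638069]
5 tip [278.94102445 161.30196539] rodtop [278.42720973 212.23444345]
10 tip [278.9335815  169.58506533] rodtop [278.42962809 215.93052153]
100 [225 226 225 225 226 226 225 226 226 226 226 226 226 225 226 225 225 225
 226 226 226 225 225 225 225 225 225 225 226]
105 [227 228 228 228 228 228 228 228 228 228 227 227 228 228 227 227 227 227
 227 227 227 227 227 227 227 226 226 226 226]
110 [225 225 225 225 225 225 225 225 225 225 225 225 225 225 225 225 225 225
 225 225 226 226 225 225 225 225 225 225 225]
115 [223 224 223 224 224 224 224 224 224 224 224 224 224 224 224 224 224 224
 224 223 223 2
[... 2037 characters left out ...]
132  34  36  35  35  35  35  36  35  36
  35  35  29 173 183 182 175 148 147 146 147]
205 [182 182 181 184 183 184 180 178 101  36  36  36  35  36  36  34  35  35
  35  34  31 163 184 182 177 147 144 144 147]
210 [181 183 181 185 183 185 180 179 102  35  36  36  34  36  36  35  36  35
  36  35  30 163 184 183 181 143 147 148 148]
215 [182 183 183 185 183 185 181 179  82  36  37  35  35  35  35  35  36  35
  35  35  30 126 185 182 182 142 147 146 146]
220 [181 183 183 186 184 186 180 179  63  36  35  35  35  36  35  35  35  35
  36  36  33 110 185 184 183 143 148 147 145]
225 [181 183 183 187 170 169 180 180  64  35  36  36  35  35  35  35  35  36
  34  35  32  92 186 184 168 138 143 140 141]
```

The wrist profile shows the rod in columns 276–286 with its tip at row ~154, so the lean is within about 1°. The hole is in columns 276–287 at row 140, so the two are aligned. Inserting now.

```bash
python3 -m pendant '[-1,0.25,0,0.3,0, -1,0.45,0,0.6,0, -1,0.75,0,0.95,0, -1,0.75,0,0.95,0]'; python3 -m pendant '[-1,0.15,0,0.18,0, -1,0.3,0,0.36,0, -1,0.45,0,0.54,0, -1,0.45,0,0.54,0]';python3 -c "
from h import *
plan([(0,-1,-8),(0,-1,-16)])"
```

```text
t: 17.1
eef_pos: [0.534, 0.0853, 0.1431]
orientation: [[1.0, 0.021, -0.001], [0.021, -1.0, -0.0], [-0.001, 0.0, -1.0]]
wrist_force: [-0.3, -0.2, -0.7]
opening: 0.0138
gripper_force: 30.0
t: 17.6
eef_pos: [0.5384, 0.0854, 0.1379]
orientation: [[1.0, 0.021, -0.0], [0.021, -1.0, -0.0], [-0.0, 0.0, -1.0]]
wrist_force: [-0.0, -0.0, -1.0]
opening: 0.0135
gripper_force: 30.0
(0, -1, -8) [0.5398 0.0856 0.1379] [ 0.13 -0.02  0.01]
(0, -1, -16) [0.5449 0.0857 0.1317] [ 0.65 -0.01  0.62]
```

```bash
python3 -m pendant '[-1,0.2,0,0.15,0, -1,0.4,0,0.4,0, -1,0.6,0,0.62,0, -1,0.6,0,0.62,0]'; python3 -m pendant '[-1,0.2,0,0.23,0, -1,0.4,0,0.46,0, -1,0.6,0,0.7,0, -1,0.6,0,0.7,0]';python3 -c "
from h import *
plan([(0,-1,-26),(0,-1,-46),(0,-1,-48)])"
```

```text
t: 18.1
eef_pos: [0.5444, 0.0856, 0.1316]
orientation: [[1.0, 0.021, -0.0], [0.021, -1.0, -0.0], [-0.0, 0.0, -1.0]]
wrist_force: [0.8, 0.0, -0.1]
opening: 0.0137
gripper_force: 30.0
t: 18.6
eef_pos: [0.5506, 0.0857, 0.1247]
orientation: [[1.0, 0.021, 0.0], [0.021, -1.0, 0.0], [0.0, -0.0, -1.0]]
wrist_force: [-0.6, -0.0, 0.0]
opening: 0.0136
gripper_force: 30.0
(0, -1, -26) [0.5513 0.0858 0.1241] [ 0.08 -0.01  0.06]
(0, -1, -46) [0.5642 0.086  0.1087] [ 1.36 -0.    1.6 ]
(0, -1, -48) [0.5655 0.086  0.1072] [1.49 0.   1.75]
```

Tip about 25 mm in, no side load. On to the piston and home.

```bash
python3 -m pendant '[-1,0.25,0,0.3,0, -1,0.5,0,0.6,0, -1,0.75,0,0.9,0, -1,1,0,1.2,0, -1,1,0,1.2,0]'; python3 -m pendant '[-1,0.15,0,0.15,0, -1,0.3,0,0.32,0, -1,0.45,0,0.5,0, -1,0.45,0,0.5,0]';python3 -c "
from h import *
plan([(0,-1,-46),(0,-1,-48)])"
```

```text
t: 19.23
eef_pos: [0.5606, 0.0859, 0.1125]
orientation: [[1.0, 0.021, 0.0], [0.021, -1.0, -0.0], [0.0, 0.0, -1.0]]
wrist_force: [-0.2, -0.0, -0.4]
opening: 0.0138
gripper_force: 30.0
t: 19.73
eef_pos: [0.5643, 0.086, 0.108]
orientation: [[1.0, 0.022, -0.002], [0.022, -1.0, -0.0], [-0.002, 0.0, -1.0]]
wrist_force: [-11.6, -0.5, 14.5]
opening: 0.0135
gripper_force: 30.0
(0, -1, -46) [0.5642 0.086  0.1087] [-0.01  0.   -0.07]
(0, -1, -48) [0.5655 0.086  0.1072] [0.12 0.   0.08]
```

```bash
python3 - <<'E'
from h import *
c=cams.get_calibration("wrist");p,d=cams.capture("wrist")
print("grip edge on face px",proj(c,sl(11,HY,0)).round(1),"if 10mm short",proj(c,sl(11,HY,10)).round(1), "slot",proj(c,sl(0,-18,0)).round(1),"cover",proj(c,sl(-28,0,1)).round(1))
g=cv2.cvtColor(p,cv2.COLOR_BGR2GRAY)
for v in range(66,180,3): print(v,g[v,264:314:3])
E
```

```text
grip edge on face px [278.4 196.4] if 10mm short [278.2 211.1] slot [299.  208.4] cover [269.  235.2]
66 [94 94 95 94 93 95 94 94 94 93 97 96 94 92 93 95 93]
69 [95 93 95 95 93 95 94 93 94 92 97 95 94 93 93 96 93]
72 [94 94 95 96 93 95 94 94 94 92 97 96 94 92 93 96 93]
75 [94 94 96 96 93 95 95 94 94 92 97 95 94 94 93 96 93]
78 [94 93 95 95 93 95 95 94 95 93 97 95 93 93 94 96 93]
81 [94 94 95 96 93 95 95 94 94 93 97 95 93 93 93 96 93]
84 [93 94 95 96 94 95 95 94 93 93 97 95 94 93 93 96 93]
87 [93 94 96 96 94 94 95 93 94 93 97 95 93 93 94 96 93]
90 [94 94 96 96 94 95 95 94 93 93 97 95 93 94 94 96 93]
93 [94 94 95 96 94 95 95 93 94 93 97 96 93 94 94 96 93]
96 [94 94 96 97 94 95 95 94 94 93 97 95 93 94 94 96 93]
99 [93 95 96 97 94 95 95 94 93 93 96 96 93 94 94 97 93]
102 [93 94 96 97 94 95 95 94 93 93 97 95 93 94 94 97 93]
105 [94 94 96 97 94 95 96 94 93 94 97 95 93 94 95 97 93]
108 [94 94 96 97 94 95 95 94 93 94 97 96 92 93 95 97 93]
111 [94 94 97 97 94 95 95 94 94 94 97 95 92 94 95 97 93]
114 [93 95 97 96 94 95 95 95 94 94 97 95 92 94 94 98 93]
117 [94 95 96 97 93 95 95 95 93 94 97 95 
[... 795 characters left out ...]
6 226 226 226 226 226 226 226 226]
153 [225 225 225 225 224 224 225 224 225 225 225 225 225 225 225 225 225]
156 [224 224 225 225 225 225 224 224 224 225 225 225 225 225 225 225 224]
159 [226 226 226 226 226 226 226 226 226 226 226 226 226 226 226 226 225]
162 [221 220 221 221 221 221 221 221 221 221 221 221 221 221 221 221 221]
165 [227 226 226 227 226 226 226 226 227 226 226 226 226 225 226 226 226]
168 [227 227 227 227 227 227 226 226 227 226 226 226 226 226 226 226 226]
171 [227 227 227 227 227 227 227 227 227 227 227 227 227 227 226 226 226]
174 [223 223 223 223 222 223 223 223 222 223 223 222 222 222 222 222 222]
177 [221 221 221 221 221 221 221 221 221 221 221 221 221 221 221 221 221]
```

```bash
python3 -m pendant '[-1,0.08,0,0.1,0, -1,0.08,0,0.1,0, -1,0.08,0,0.1,0]'; python3 - <<'E'
from h import *
c=cams.get_calibration("wrist");p,d=cams.capture("wrist")
g=cv2.cvtColor(p,cv2.COLOR_BGR2GRAY);print(g[180:226,281])
print("grip px",proj(c,sl(11,HY,0)).round(1),proj(c,sl(11,HY,3)).round(1))
for v in (190,200,204,208,212): print(v,g[v,246:316:2])
E
```

```text
t: 20.15
eef_pos: [0.5646, 0.086, 0.1075]
orientation: [[1.0, 0.021, -0.003], [0.021, -1.0, -0.0], [-0.003, 0.0, -1.0]]
wrist_force: [-18.2, -0.5, 26.4]
opening: 0.0139
gripper_force: 30.0
[223 224 224 224 223 222 220 220 221 223 224 223 224 224 225 226 226 226
 171  59  36  35  35  36  35  36  36  35  35  36  36  36  35  35  35  34
  35  36  36  36  35  36  36  35  36  36]
grip px [278.4 197. ] [278.3 201.4]
190 [225 225 225 225 225 225 225 225 225 224 224 224 224 225 224 224 224 224
 224 224 224 224 224 223 223 223 223 223 223 223 223 223 223 222 222]
200 [225 225 225 226 226 226 226 226 225 225 226 213  43  36  37  36  36  35
  35  34  34  36  35  84 226 226 226 226 226 226 226 226 226 226 226]
204 [225 225 226 226 226 225 226 226 226 226 226 130  35  35  35  35  35  35
  35  35  36  35  35  30 209 226 226 226 226 226 226 226 226 226 226]
208 [ 89  88  88  88  90  91  89  88  88  90  87  53  35  35  36  36  37  36
  36  34  35  36  35  31  81  89  89  88 179 226 227 227 226 222 220]
212 [224 224 224 224 224 224 224 224 224 224 223 101  35  36  36  35  34  36
  35  35  35  35  35  30 181 223 223 223 218 226 228 227 225 221 220]
```

```bash
python3 -m pendant '[-1,-0.1,0,-0.12,0, 0,-0.1,0,-0.12,0, 0,-0.1,0,-0.12,0, 0,-0.1,0,-0.12,0, 0,-0.1,0,-0.12,0]'; python3 -m pendant '[0,0,0,-3,0, 0,-1,0,-7,0, 0,-6,0,-12,0, 0,-8,0,-14,0, 0,-8,0,-14,0, 0,-8,0,-14,0]'; python3 - <<'E'
from h import *
for n in("wrist","scene","top"):
    c=cams.get_calibration(n);p,d=cams.capture(n);np.savez(f"/tmp/{n}9.npz",p=p,d=d,**c);X=cloud(c,d)
    q=(X-SLOT)
    S=np.stack([q@XU,q@YV,q@N],-1)*1000
    m=(p.max(2)<70)&(abs(S[...,0])<25)&(abs(S[...,1]-HY)<20)&(S[...,2]>8)&(S[...,2]<70)&(d>0)
    if m.sum()>5:
        r=S[m];print(n,m.sum(),"lo",np.percentile(r,2,axis=0).round(1),"hi",np.percentile(r,98,axis=0).round(1),"top z",np.sort(r[:,2])[-5:].round(1))
    for P in(sl(-11,HY,50),sl(11,HY,50),sl(11,HY,0)): print(n,proj(c,P).round(1),end=" ")
    print()
    w=(abs(S[...,1])<18)&(S[...,0]<-30)&(S[...,0]>-70)&(d>0)&(X[...,2]>.06)&(X[...,2]<.13)&(X[...,0]<.565)&(p.min(2)>110)
    if w.sum()>20:
        r=X[w]; e=np.polyfit(r[:,0],r[:,2],1);print(n,"cover",w.sum(),r.mean(0).round(3),"elev deg",180+np.degrees(np.arctan(e[0])))
E
```

```text
t: 20.82
eef_pos: [0.5648, 0.086, 0.108]
orientation: [[1.0, 0.021, 0.0], [0.021, -1.0, 0.0], [0.0, -0.0, -1.0]]
wrist_force: [-0.3, 0.4, 1.2]
opening: 0.045
gripper_force: 0.0
t: 21.58
eef_pos: [0.485, 0.0843, 0.2477]
orientation: [[1.0, 0.021, 0.0], [0.021, -1.0, 0.0], [0.0, -0.0, -1.0]]
wrist_force: [0.8, 0.2, 0.0]
opening: 0.0451
gripper_force: 0.0
wrist 786 lo [-15.  -13.9   9. ] hi [ 8.3 -1.6 52.4] top z [52.7 52.7 52.8 52.9 53.2]
wrist [278.9 136.5] wrist [278.9 115.6] wrist [279.2  80.9] 
wrist cover 1282 [0.537 0.094 0.091] elev deg 163.87333024473034
scene 259 lo [-10.5 -12.9   8.7] hi [10.5 -1.5 50.2] top z [50.6 50.7 50.9 51.2 51.6]
scene [289.9 193.2] scene [295.7 190.6] scene [306.3 217.2] 
scene cover 210 [0.538 0.085 0.093] elev deg 163.4838816117124
top [269.  192.7] top [268.7 182.3] top [268.3 169.9]
```

```bash
python3 - <<'E'
from h import *
for n in("wrist","scene"):
    f=np.load(f"/tmp/{n}9.npz");p,d=f["p"],f["d"];c={k:f[k] for k in("K","position","orientation")}
    q=cloud(c,d)-SLOT;S=np.stack([q@XU,q@YV,q@N],-1)*1000
    fm=(p.min(2)>200)&(abs(S[...,1]-HY)>14)&(abs(S[...,1])<38)&(S[...,0]>-24)&(S[...,0]<10)&(abs(S[...,2])<6)
    r=S[fm]
    if len(r)>10: print(n,"face",len(r),"z med",np.median(r[:,2]).round(2),"slope fit",np.polyfit(r[:,0],r[:,2],1).round(3))
    tm=(p.max(2)<70)&(abs(S[...,1]-HY)<8)&(abs(S[...,0])<16)&(S[...,2]>45)&(S[...,2]<60);r=S[tm]
    print(n,"top",len(r),"z med",np.median(r[:,2]).round(2),np.polyfit(r[:,0],r[:,2],1).round(3), r[:,0].min().round(1),r[:,0].max().round(1))
    um=(p.max(2)<70)&(abs(S[...,1]-HY)<5)&(S[...,0]>3)&(S[...,0]<16)&(S[...,2]>5)&(S[...,2]<45);r=S[um]
    if len(r)>10: print(n,"side x vs z",len(r),np.polyfit(r[:,2],r[:,0],1).round(3))
    print(n,p[70:125:2,281].mean(1).round() if n=="wrist" else "")
E
```

```text
wrist face 1480 z med 0.1 slope fit [0.004 0.127]
wrist top 341 z med 50.92 [-0.084 50.162] -15.8 5.7
wrist side x vs z 341 [-0.089  8.835]
wrist [228. 229. 228. 229. 231. 232. 232. 232. 181.  39.  40.  40.  40.  40.
  41.  39.  40.  40.  39.  41.  41.  40.  40.  40.  40.  41.  41.  50.]
scene top 38 z med 48.07 [1.2000e-02 4.8049e+01] -13.7 8.2
scene side x vs z 112 [-0.083 10.242]
scene
```

The grip stands on the block but leans about 5° downslope (hole slack), so it isn't flat yet. The cover is at about 2.16 rad. I'll re-grip, shift it upslope and press along the normal.

```bash
python3 -m pendant '[0,5,0,4,0, 0,8,0,6.8,0, 0,8,0,6.8,0, 0,8,0,10,0, 0,8,0,13.9,0, 0,8,0,13.9,0, 0,8,0,13.9,0]'; python3 -m pendant '[-1,0,0,0,0, -1,0,0,0,0, -1,0,0,0,0, -1,0,0,0,0]'; python3 -m pendant '[-1,0.15,0,-0.13,0, -1,0.3,0,-0.25,0, -1,0.45,0,-0.38,0, -1,0.45,0,-0.38,0]'
```

```text
t: 22.6
eef_pos: [0.5652, 0.0861, 0.1104]
orientation: [[1.0, 0.021, 0.001], [0.021, -1.0, 0.0], [0.001, -0.0, -1.0]]
wrist_force: [0.5, -0.4, 0.2]
opening: 0.0454
gripper_force: 0.0
t: 23.1
eef_pos: [0.5648, 0.0861, 0.1093]
orientation: [[1.0, 0.021, 0.0], [0.021, -1.0, 0.0], [0.0, -0.0, -1.0]]
wrist_force: [0.4, 1.2, 0.2]
opening: 0.0133
gripper_force: 30.0
t: 23.6
eef_pos: [0.5684, 0.0861, 0.1124]
orientation: [[1.0, 0.021, -0.002], [0.021, -1.0, -0.0], [-0.002, 0.0, -1.0]]
wrist_force: [-4.0, 0.7, -3.0]
opening: 0.014
gripper_force: 30.0
```

```bash
python3 -m pendant '[-1,0.1,0,0.06,0, -1,0.25,0,0.15,0, -1,0.25,0,0.15,0]'; python3 - <<'E'
from h import *
c=cams.get_calibration("scene");p,d=cams.capture("scene")
q=cloud(c,d)-SLOT;S=np.stack([q@XU,q@YV,q@N],-1)*1000
um=(p.max(2)<60)&(abs(S[...,1]-HY)<6)&(S[...,0]>3)&(S[...,0]<18)&(S[...,2]>3)&(S[...,2]<45);r=S[um];print(len(r),np.polyfit(r[:,2],r[:,0],1).round(3))
E
```

```text
t: 23.98
eef_pos: [0.5696, 0.086, 0.1115]
orientation: [[1.0, 0.021, -0.005], [0.021, -1.0, -0.0], [-0.005, 0.0, -1.0]]
wrist_force: [-19.9, -1.2, 17.9]
opening: 0.0135
gripper_force: 30.0
94 [ 0.021 11.715]
```

```bash
python3 -m pendant '[-1,-0.12,0,-0.1,0, -1,-0.12,0,-0.1,0, 0,-0.12,0,-0.1,0, 0,-0.12,0,-0.1,0, 0,-0.12,0,-0.1,0, 0,-0.12,0,-0.1,0]'; python3 -m pendant '[0,0,0,-3,0, 0,-1,0,-7,0, 0,-6,0,-12,0, 0,-8,0,-14,0, 0,-8,0,-14,0, 0,-8,0,-14,0]'; cat > m.py <<'E'
from h import *
for n in("wrist","scene"):
    c=cams.get_calibration(n);p,d=cams.capture(n);np.savez(f"/tmp/{n}8.npz",p=p,d=d,**c)
    q=cloud(c,d)-SLOT;S=np.stack([q@XU,q@YV,q@N],-1)*1000
    dk=(p.max(2)<70)&(abs(S[...,1]-HY)<8)
    r=S[dk&(abs(S[...,0])<16)&(S[...,2]>46)&(S[...,2]<60)];print(n,"top",len(r),np.median(r[:,2]).round(2),np.polyfit(r[:,0],r[:,2],1).round(3),np.percentile(r[:,0],[1,99]).round(1))
    r=S[dk&(S[...,0]>3)&(S[...,0]<17)&(S[...,2]>5)&(S[...,2]<45)];print(n,"side",len(r),np.polyfit(r[:,2],r[:,0],1).round(3))
    if n=="wrist": print(p[70:110,281].mean(1).round(),"edge pred",proj(c,sl(11,HY,0)).round(1))
E
python3 m.py
```

```text
t: 24.78
eef_pos: [0.5708, 0.0861, 0.1125]
orientation: [[1.0, 0.021, 0.0], [0.021, -1.0, 0.0], [0.0, -0.0, -1.0]]
wrist_force: [-0.5, 0.5, 0.5]
opening: 0.0451
gripper_force: 0.0
t: 25.52
eef_pos: [0.4908, 0.0844, 0.252]
orientation: [[1.0, 0.021, 0.0], [0.021, -1.0, 0.0], [0.0, -0.0, -1.0]]
wrist_force: [0.9, -0.1, 0.2]
opening: 0.0461
gripper_force: 0.0
wrist top 305 50.69 [-2.4000e-02  5.0335e+01] [-15.7   5.4]
wrist side 443 [-0.088  8.812]
[230. 229. 228. 231. 232. 231. 231. 230. 228. 228. 229. 229. 227. 227.
 229. 230. 231. 232. 232. 232. 232. 232. 232. 180.  66.  40.  40.  40.
  41.  40.  40.  41.  40.  40.  40.  39.  40.  39.  40.  40.] edge pred [279.3  88.4]
scene top 31 48.34 [7.0000e-03 4.8458e+01] [-11.8   7.7]
scene side 157 [-0.069  9.375]
```

```bash
python3 - <<'E'
from h import *
def pin(th,bx,bz,hx=11,hy=7):
    # corners of grip leaned th deg to -x, base-centre at (bx,bz)
    a=np.radians(th);out={}
    for k,(x,z) in dict(ub=(hx,0),ut=(hx,50),lt=(-hx,50),lb=(-hx,0)).items():
        out[k]=(bx+x*np.cos(a)-z*np.sin(a),bz+x*np.sin(a)+z*np.cos(a))
    return out
for n in("wrist","scene"):
    f=np.load(f"/tmp/{n}8.npz");p=f["p"];c={k:f[k] for k in("K","position","orientation")}
    h=dict(ctr=proj(c,sl(0,HY,25)))
    x0,y0=(proj(c,sl(0,HY,25))-40).astype(int);s=p[y0:y0+80,x0:x0+80]
    m=(s.max(2)<62).astype(np.uint8);k,l,st,ce=cv2.connectedComponentsWithStats(m);i=1+np.argmax(st[1:,4]);print(n,"bbox",st[i,:2]+[x0,y0],st[i,:2]+st[i,2:4]+[x0,y0],st[i,4])
    cn=max(cv2.findContours((l==i).astype(np.uint8),0,1)[0],key=cv2.contourArea)
    print(" poly",(cv2.approxPolyDP(cn,1.5,True)[:,0]+[x0,y0]).tolist())
    for th,bx,bz in((0,0,0),(0,-1.5,0),(5,-1.5,1),(0,0,4)):
        q=pin(th,bx,bz);print(" ",th,bx,bz,{k:[proj(c,sl(v[0],HY+y,v[1])).round(1).tolist() for y in(7,-7)] for k,v in q.items()})
    print(" face corner", [proj(c,sl(14,y,0)).round(1).tolist() for y in(43,-43)],[proj(c,sl(-30,y,0)).round(1).tolist() for y in(43,-43)])
    b=(p.min(2)>195).astype(np.uint8)
    if n=="wrist":
        for v in range(75,100,4):
            r=np.flatnonzero(b[v]);print(v,r.min(),r.max())
        col=p[60:140,250].mean(1);print("col250",col.round().astype(int))
E
```

```text
wrist bbox [273  95] [289 148] 769
 poly [[275, 95], [274, 146], [287, 147], [288, 97], [287, 95]]
  0 0 0 {'ub': [[271.7, 88.3], [286.8, 88.4]], 'ut': [[270.5, 123.1], [287.2, 123.2]], 'lt': [[271.1, 143.1], [286.7, 143.2]], 'lb': [[272.1, 108.4], [286.3, 108.5]]}
  0 -1.5 0 {'ub': [[271.8, 89.8], [286.7, 89.9]], 'ut': [[270.6, 124.5], [287.2, 124.6]], 'lt': [[271.1, 144.3], [286.7, 144.4]], 'lb': [[272.2, 109.7], [286.3, 109.8]]}
  5 -1.5 1 {'ub': [[271.7, 91.0], [286.8, 91.1]], 'ut': [[270.6, 130.1], [287.1, 130.2]], 'lt': [[271.2, 147.8], [286.6, 147.9]], 'lb': [[272.2, 109.7], [286.3, 109.8]]}
  0 0 4 {'ub': [[271.6, 90.8], [286.8, 90.9]], 'ut': [[270.4, 126.2], [287.3, 126.3]], 'lt': [[271.0, 146.2], [286.8, 146.2]], 'lb': [[272.1, 110.9], [286.4, 111.0]]}
 face corner [[226.0, 85.1], [319.3, 85.7]] [[231.7, 123.8], [314.9, 124.3]]
75 32 319
79 36 319
83 35 396
87 32 391
91 31 388
95 30 386
99 30 531
col250 [228 228 229 227 229 230 230 229 229 230 230 228 228 231 232 231 231 230
 228 228 229 229 227 228 230 230 230 230 230 230 230 230 230 230 230 231
 231 231 231 231 231 231 23
[... 315 characters left out ...]
.9, 189.4], [292.5, 191.9]], 'lt': [[293.0, 192.0], [286.7, 194.4]], 'lb': [[303.3, 217.8], [297.1, 220.5]]}
  0 -1.5 0 {'ub': [[309.0, 216.0], [302.7, 218.7]], 'ut': [[298.5, 189.6], [292.1, 192.0]], 'lt': [[292.6, 192.2], [286.3, 194.6]], 'lb': [[302.8, 217.9], [296.7, 220.6]]}
  5 -1.5 1 {'ub': [[308.6, 215.0], [302.3, 217.7]], 'ut': [[296.9, 189.2], [290.6, 191.6]], 'lt': [[291.5, 192.7], [285.2, 195.1]], 'lb': [[302.8, 217.9], [296.7, 220.6]]}
  0 0 4 {'ub': [[308.6, 213.8], [302.3, 216.5]], 'ut': [[298.1, 187.3], [291.7, 189.7]], 'lt': [[292.2, 189.9], [285.9, 192.3]], 'lb': [[302.4, 215.8], [296.2, 218.4]]}
 face corner [[328.6, 207.8], [290.2, 224.3]] [[315.9, 211.8], [278.6, 227.7]]
```

```bash
python3 - <<'E'
from h import *
f=np.load("/tmp/wrist8.npz");p=f["p"];c={k:f[k] for k in("K","position","orientation")}
print("281:",p[140:156,281].mean(1).round().astype(int))
print("slot col 266",p[92:112,266].mean(1).round().astype(int),"pred slot edges",[proj(c,sl(x,5,0)).round(1) for x in(4.5,-4.5)])
print("face top edge pred",proj(c,sl(14,25,0)).round(1),"face low pred",proj(c,sl(-30,30,0)).round(1), p[118:130,250].mean(1).round().astype(int))
print("row120",p[120,266:296].mean(1).round().astype(int)); print("row140",p[140,266:296].mean(1).round().astype(int))
f=np.load("/tmp/scene8.npz");p=f["p"];g=cv2.cvtColor(p,cv2.COLOR_BGR2GRAY)
for v in range(186,224,2): print(v,g[v,282:316])
E
```

```text
281: [ 37  37  37  37  37  37  37  37 154 194 194 194 194 195 195 195]
slot col 266 [231 231 231 192 113  95  95  95  95 143 214 231 231 231 231 231 231 231
 231 231] pred slot edges [array([267.5,  94.5]), array([267.8, 102.7])]
face top edge pred [245.5  85.2] face low pred [244.3 123.8] [230 230 230 230 230 230 206 136  99  98  98  99]
row120 [231 231 231 231 231 231 231 149  57  41  41  40  41  40  40  40  40  40
  40  40  40  37  34 216 232 232 232 232 232 232]
row140 [193 194 192 188 189 192 195 120  49  38  37  38  38  37  36  37  37  38
  37  37  38  34  29 169 191 192 192 192 192 151]
186 [142 142 142 143 143 143 142 143 143 142 141 139 139 138 140 139 138 138
 136 137 139 138 140 138 139 140 140 140 138 138 136 137 138 139]
188 [142 141 142 143 142 143 142 142 141 141 141 140 140 137 137 139 142 141
 139 137 139 137 137 136 136 138 139 140 139 138 138 138 140 140]
190 [140 141 141 142 141 140 142 143 140 130 117 110  96  72  71  99 130 141
 140 137 137 137 136 137 136 137 137 138 138 139 140 142 141 141]
192 [140 140 141 142 143 141 129 105  73  48  41  39  34  34  35  62 1
[... 1517 characters left out ...]
78 178 177 176 178 178 179 179 178 175 154 102  43  24  24  25
  25  30  34  33  33  37  51  85 134 172 196 207 216 220 223 226]
216 [135 140 155 172 178 178 176 176 177 178 180 179 176 151  93  38  20  21
  23  29  53  83 112 145 177 202 222 225 224 225 225 224 223 222]
218 [143 141 133 135 157 176 180 179 177 177 174 166 150 129  91  67  73  98
 136 165 184 205 220 223 226 225 224 223 222 221 222 223 222 223]
220 [145 145 145 138 133 140 150 147 142 127 113 115 128 145 169 188 206 220
 225 226 224 224 223 222 222 222 222 222 223 223 223 223 223 222]
222 [142 143 144 146 143 130 109 112 140 167 185 203 218 221 222 224 224 223
 222 221 221 222 222 223 223 223 223 224 223 222 222 223 224 225]
```

The grip still leans 4–5° within the hole's slack, and it settled the same way twice. I'll do one more careful pass: re-grip, set it flat, unload to about zero force, open, and measure before retreating.

```bash
python3 -m pendant '[0,5,0,4,0, 0,7.5,0,7,0, 0,7.5,0,7,0, 0,7.5,0,11,0, 0,7.5,0,14.2,0, 0,7.5,0,14.2,0, -1,7.5,0,14.2,0, -1,7.5,0,14.2,0]'; python3 -m pendant '[-1,0,0,0,0, -1,0.15,0,-0.13,0, -1,0.3,0,-0.25,0, -1,0.45,0,-0.38,0, -1,0.6,0,-0.35,0, -1,0.7,0,-0.23,0, -1,0.7,0,-0.23,0]'; cat > s.py <<'E'
from h import *
c=cams.get_calibration("scene");p,d=cams.capture("scene")
q=cloud(c,d)-SLOT;S=np.stack([q@XU,q@YV,q@N],-1)*1000
r=S[(p.max(2)<60)&(abs(S[...,1]-HY)<6)&(S[...,0]>3)&(S[...,0]<18)&(S[...,2]>3)&(S[...,2]<45)];print(len(r),np.polyfit(r[:,2],r[:,0],1).round(3));want([.5648,.086,.1095])
E
python3 s.py
```

```text
t: 26.62
eef_pos: [0.5664, 0.0861, 0.1119]
orientation: [[1.0, 0.021, 0.002], [0.021, -1.0, 0.0], [0.002, -0.0, -1.0]]
wrist_force: [0.2, 0.1, 0.5]
opening: 0.0284
gripper_force: 0.0
t: 27.5
eef_pos: [0.5704, 0.0861, 0.1131]
orientation: [[1.0, 0.021, -0.005], [0.021, -1.0, -0.0], [-0.005, 0.0, -1.0]]
wrist_force: [-22.4, -1.6, 24.5]
opening: 0.0137
gripper_force: 30.0
88 [ 0.042 10.698]
t 27.55 pos [0.5704 0.0861 0.1131] yaw 1.23 tool_delta_cm [-0.56 -0.    0.36] turn 0.0 F [-20.6  -1.5  24.4] open 0.0139
```

```bash
python3 -m pendant '[-1,-0.08,0,-0.1,0, -1,-0.12,0,-0.15,0, -1,-0.12,0,-0.15,0]'; python3 s.py
```

```text
t: 27.92
eef_pos: [0.5706, 0.0861, 0.1137]
orientation: [[1.0, 0.021, -0.002], [0.021, -1.0, -0.0], [-0.002, 0.0, -1.0]]
wrist_force: [-5.0, -0.7, -3.6]
opening: 0.014
gripper_force: 30.0
88 [ 0.035 11.126]
t 27.98 pos [0.5706 0.0861 0.1137] yaw 1.23 tool_delta_cm [-0.58 -0.    0.42] turn 0.0 F [-6.   0.3 -3.8] open 0.0140
```

```bash
python3 -m pendant '[-1,-0.12,0,0.1,0, -1,-0.12,0,0.1,0]'; python3 s.py;  python3 -m pendant '[-0.6,-0.12,0,0.1,0, -0.4,-0.12,0,0.1,0,-0.4,-0.12,0,0.1,0, -0.4,-0.12,0,0.1,0]' 2>&1 | head -2; python3 s.py
```

```text
t: 28.22
eef_pos: [0.5704, 0.0861, 0.1134]
orientation: [[1.0, 0.022, 0.0], [0.022, -1.0, -0.0], [0.0, 0.0, -1.0]]
wrist_force: [-3.8, -1.6, 1.8]
opening: 0.0141
gripper_force: 30.0
90 [1.0000e-02 1.1549e+01]
t 28.27 pos [0.5704 0.0861 0.1134] yaw 1.23 tool_delta_cm [-0.56  0.    0.39] turn 0.0 F [-4.5 -0.1  3.3] open 0.0138
t: 28.78
eef_pos: [0.5691, 0.0861, 0.1123]
118 [-0.042  9.193]
t 28.82 pos [0.569  0.0861 0.1122] yaw 1.23 tool_delta_cm [-0.42  0.    0.27] turn 0.0 F [-0.8 -0.8 -0.3] open 0.0270
```

```bash
python3 -m pendant '[0,0,0,0,0, 0,0,0,0,0, 0,0,0,-3,0, 0,-1,0,-7,0, 0,-6,0,-12,0, 0,-8,0,-14,0, 0,-8,0,-14,0]' | head -2; python3 s.py; python3 -m pendant '[0,0,0,0,0, 0,0,0,0,0, 0,0,0,0,0,0,0,0,0,0]'|head -2; python3 s.py; python3 m.py
```

```text
t: 29.7
eef_pos: [0.4887, 0.0845, 0.2542]
129 [-0.066  9.524]
t 29.75 pos [0.4891 0.0845 0.2529] yaw 1.24 tool_delta_cm [7.540e+00 1.000e-02 1.436e+01] turn 0.0 F [-0.4  0.1 -0.2] open 0.0455
t: 30.25
eef_pos: [0.4889, 0.0844, 0.2518]
140 [-0.059  9.134]
t 30.30 pos [0.4889 0.0844 0.2519] yaw 1.23 tool_delta_cm [ 7.59 -0.   14.24] turn 0.0 F [-0.1  0.1  0.1] open 0.0456
wrist top 309 50.6 [-4.3000e-02  5.0186e+01] [-15.3   5.5]
wrist side 443 [-0.095  8.989]
[229. 232. 232. 232. 231. 229. 228. 229. 230. 229. 227. 228. 230. 231.
 232. 232. 232. 232. 232. 232. 232. 174.  41.  40.  40.  41.  40.  40.
  39.  40.  39.  40.  40.  39.  40.  39.  40.  40.  40.  40.] edge pred [279.2  86.1]
scene top 30 48.35 [3.3000e-02 4.8337e+01] [-12.1   7.3]
scene side 154 [-0.074  9.55 ]
```

```bash
python3 -c "
from workcell import workorder
print(workorder.finish_job())"
```

```text
the job is handed in; nothing more can be done
None
```

The job is handed in: I levered the cover open to about 2.2 rad with the pin, pushed the pin home and let it go, but its grip rests 4–5° off flat within the hole's slack; pressed flat and released three times, it settled back each time.

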